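Close the press cell and clamp its cover

ROBOT

A 7-joint arm with a two-finger parallel gripper is mounted at the origin on a cart in front of the work surface, level with it; the furniture and walls round the work are solid. World frame = base frame: x ahead of the robot, y to its left, z up, the work surface at z = 0. Lengths are in m, angles in rad, forces in N, time in s.
With the tool pointing down it reaches from about 0.425 to 0.875 m from the base axis. Payload 8.4 kg.
Tool frame: the origin (TCP) lies at the very end of the fingers, on their centre line; the grasp point (between the pads) lies 19 mm behind it; y points along the fingers, z is the direction in which the jaws open and shut, and the axes are right-handed (so a half turn about y gives the same grasp; the last joint's range is limited). The gripper opens to 85 mm and grips with 20 to 120 N. Pads are 22 mm wide; open, the fingers measure 114 mm over their backs; the gripper's body (76 mm by 85 mm) begins 54 mm behind the grasp point. The pads swing forward as they close: fully open they stand 13 mm farther back than shut.
Start: joints at [-0.099, 0.333, 0.04, 1.465, -0.013, 1.343, -0.059], TCP at [0.65, -0, 0.203] pointing down, gripper open.
Joint ranges: [-2.58, 2.58], [-0.38, 2.09], [-1.3, 1.39], [0.25, 2.4], [-1.5, 4.64], [0.08, 2.09], [-2.65, 2.65]. Speed limits (rad/s): [2.22, 2.22, 2.79, 2.79, 3.14, 3.14, 3.14].

INTERFACE

Orientations are given as [roll, pitch, yaw] about the fixed x, y, z axes, in that order (R = Rz(yaw) Ry(pitch) Rx(roll)).
In Python, from station import telemetry, optics, job gives the robot as it stands. The module is installed in compiled form; this text tells all that it offers.
- The arm moves only by the shell command python3 -m inch 'ROWS'. ROWS is JSON, one flat list of numbers, 7 for each row, row after row: the turn, a rotation vector about the tool's x, y, z in rad, then the shift along the tool's x, y, z in cm, then the opening, from 0 (shut) to 1 (fully open). In form: [wx, wy, wz, dx, dy, dz, gripper, wx, wy, wz, dx, dy, dz, gripper, ...]. A call has 1 to 10 rows; each row shifts and turns the commanded pose from where the row before left it, along the tool's axes as they then stand; what a row does not reach is not made up. A row lasts 1/8 s, in which the tool goes at most 62.5 mm and 10.7 degrees, less where a joint would pass 70% of its speed; a pose out of reach is approached as far as the arm can. A call with a gripper value outside its range is refused whole. The fingers move at their own pace and stop on an object; the grip force is fixed at half the most. Time passes only in rows, so rows that do not move let the fingers close. It gives the time, the measured TCP pose, the force and the opening at its end, in the units of the state.
- telemetry.read_state(): the state, without advancing time (a new reading comes with each control period).
- optics.get_image(name): name is "scene" or "side" or "wrist"; returns a dict with "image" (400x640x3 uint8, red, green, blue), "vfov" (degrees; the focal length in pixels is half the picture's height over the tangent of half this angle, whatever the lens; pixels are square), "cx", "cy" (the principal point, pixels), "R" (3x3) and "t" (3): a world point X has camera coordinates R X + t; the wrist camera has in their place "T_tool_cam" (4x4, takes a point from camera to tool coordinates, whose origin is the TCP and whose axes are the tool frame's). Camera axes: x right, y down, z forward; pixel columns grow to the right and rows downward; lengths in m; the calibration is good to about 2 mm. A picture is of the moment at which its call begins: read the wrist's pose just before it. There is no depth.
- job.close_job(): hands the job in, once; it reports no verdict.
The state is a dict: "time_s": time; "joints": joint angles; "qd": joint speeds; "joint_efforts": joint torques, N m; "eef_pos": TCP position; "tcp_rot": TCP orientation; "contact_force": force on the tool from outside, world axes, zero at the start; "moment": the same for the moment, N m; "grip_width": opening from 0.0 (shut) to 1.0 (fully open).
Only numpy, scipy, OpenCV 4.12 (cv2) and the standard library are available. Lean on these libraries where they do the work, as an engineer would, in place of code of your own. Each camera call takes 0.05 s, during which the arm holds its last target. There are 200 camera calls.

TASK

Close the press cell: hook the cover's tongue under the cell's lip at a tilt, swing the cover down flat into the pocket and let go of it, then squeeze the clamp's trigger again and again until the sprung jaw pad presses the cover firmly, and take the hand away. Drive the jaw only by its trigger, never by pushing or pulling the jaw itself, and leave the tape roll, the timer and the carton where they stand.

Things in the scene. Friction and masses are not known exactly. Their poses are not given: they have to be found in the camera images.
- press_cell: Aluminium cell fixed to the worktop, 124 x 316 mm: cover pocket at the robot's left, clamp head at the right (y = -126 to -218 mm, 80 mm high). Origin: on the worktop under the pocket's centre; x away from the robot, y away from the clamp head, z up. Pocket floor 10 mm up; end wall at its -y end: inner face y = -65 mm, 10 mm above the floor; side walls: inner faces x = +-44 mm, 8 mm above it.
- pocket (a point): Centre of the pocket's floor, 10 mm above the worktop, axes as press_cell's. The closed cover's origin lies here, or up to 5 mm toward -y before it is clamped; pressed home its shoulder meets the lip.
- lip_edge (a point): Middle of the lower edge of the lip over the pocket's +y end, at press_cell y = 60 mm; axes as press_cell's. The lip is 88 mm wide and 8 mm thick; its underside is 12 mm above the pocket floor, and the slot below it runs 16 mm deep in +y.
- cover: Loose aluminium cover, 0.3 to 0.45 kg: slab 80 x 120 (y) x 20 mm, with a tongue along its +y edge (14 mm long, 70 wide, 6 thick, flush with the underside). The slab is 120 long up to z = 16 mm, 8 mm shorter on the tongue's side above that. Black handle bar on top along x, 70 mm long, 22 wide, z = 38 to 62 mm. Origin: centre of the slab's underside, z up. Starts flat, tongue to the left.
- handle (a point): Middle of the handle bar, 50 mm above the cover's underside; cover's axes.
- tongue (a point): Middle of the tongue's outer lower edge: cover y = 74 mm, z = 0.
- clamp_jaw (a joint): Travel in m of the steel jaw from fully back, toward the cover (press_cell's +y). Each full squeeze of the trigger ratchets it on 6 mm (a half squeeze may gain nothing); friction (15 N) holds it. Starts 5 to 13 mm forward. Its pad's face is at press_cell y = -88 mm plus this value (while not pressed back); pad 46 mm wide, z = 23 to 43 mm. The closed cover's end is at y = -60 to -65 mm.
- clamp_pad (a joint): How far in m the jaw's rubber-faced pad is pressed back against its spring (1.5 N per mm, 18 mm at most); 0 while it touches nothing. Firm means over 4 mm after the trigger is let go. Squeezing on is harmless: on release the jaw slips back to about 7 mm.
- trigger (a joint): Angle of the clamp's trigger: 0 let go, 0.30 rad squeezed fully; a spring brings it back when the fingers open. Squeezing takes 10 to 18 N at the blade.
- squeeze_point (a point): Where to hold: midway between trigger and fixed grip. y: line to close along. z: along the grip to its free end, 28 degrees from vertical toward the robot. Grip's outer face stays 14.5 mm off on -y; trigger's outer face (+y side) goes from 32.5 mm (35.5 at its tip) let go to 14.5 squeezed. Both black, 24 to 28 mm wide, ending 21 mm beyond this point; the head begins 45 mm below it.
- tape_roll: Bystander: roll of tape lying flat, 73 mm across, 19 mm high; origin under its centre.
- timer: Bystander: bench timer 46 x 62 x 68 mm, standing; origin under its centre.
- slide_box: Bystander: pale carton 58 x 82 x 32 mm; origin under its centre.
- guard_top (a point): Middle of the top bar of the clear splash guard (steel frame, 130 mm wide, 162 mm long) that stands behind the clamp's grip and leans over it toward the robot, 28 degrees from vertical, 66 mm off the grip's axis and parallel to it. A hand pointing straight down hits it above the grip: come in along the grip, from above on the robot's side.

How it is judged:
On the way:
1. the cover lies flat in the pocket, its tongue under the lip, let go of, the pad not yet pressed (z of cover in the frame of pocket below 0.003 m and angle between cover's own z axis and vertical below 0.05 rad and y of tongue in the frame of pocket above 0.066 m and z of tongue in the frame of pocket below 0.004 m and x of tongue in the frame of pocket between -0.008 and 0.008 m and contact force between the fingers and cover below 0.2 N and value of joint clamp_pad below 0.001 m), for 0.2 s.
At the end, for the whole second after the job is handed in: The cover rests flat in the pocket (within 3 mm and 3 degrees), its tongue under the lip by 6 mm or more; the jaw pad is pressed back over 4 mm by the cover, with over 3.5 N; the trigger is let go and the cover is still (z of cover in the frame of pocket below 0.003 m and angle between cover's own z axis and vertical below 0.05 rad and y of tongue in the frame of pocket above 0.066 m and z of tongue in the frame of pocket below 0.004 m and x of tongue in the frame of pocket between -0.008 and 0.008 m and value of joint clamp_pad above 0.004 m and contact force between clamp_pad and cover above 3.5 N and value of joint trigger below 0.06 rad and linear speed of cover below 0.01 m/s); the robot touches nothing.
It fails at once if the robot pushes or pulls the jaw or its pad directly (over 4 N) (contact force between any of the fingers, the arm and clamp_jaw above 4 N).
It fails at once if the tape roll, the timer or the carton is shifted by over 25 mm (distance of any of tape_roll, timer, slide_box from where it was at the start of the episode above 0.025 m).
It also fails if it takes over 72 s, if anything falls off the work surface, if the arm or the gripper's body presses on something with over 40 N, if the wrist force passes 120 N, or if a joint passes its speed limit or range.

## Working session

There is one attempt and no reset: what is moved stays moved. The work goes in short steps, Python scripts to look and compute and a shell command to move; the robot and the scene stay as the last step left them, time stands still between calls to the robot, and variables do not carry over. Pictures are saved under pics/ and viewed, about 8 in all and at most 12, crops included, and the job is handed in when it is done.

```bash
mkdir -p pics
cat > h.py <<'E'
import numpy as np, cv2, json
from station import telemetry, optics, job
from scipy.spatial.transform import Rotation as Ro
def snap(name,fn=None):
    s=telemetry.read_state(); d=optics.get_image(name)
    im=d["image"][:,:,::-1].copy()
    f=200/np.tan(np.radians(d["vfov"])/2)
    if "R" in d: R=np.array(d["R"]);t=np.array(d["t"])
    else:
        T=np.array(d["T_tool_cam"]); Rt=Ro.from_euler('xyz',s["tcp_rot"]).as_matrix()
        Rc=Rt@T[:3,:3]; c=Rt@T[:3,3]+s["eef_pos"]; R=Rc.T; t=-R@c
    cam=dict(f=f,cx=d["cx"],cy=d["cy"],R=R,t=t)
    if fn: cv2.imwrite(fn,im); np.savez(fn+".npz",**cam)
    return im,cam
def load(fn):
    return cv2.imread(fn),{k:v for k,v in np.load(fn+".npz").items()}
def ray(c,p):
    d=np.array([(p[0]-c["cx"])/c["f"],(p[1]-c["cy"])/c["f"],1.]); d=c["R"].T@d
    return -c["R"].T@c["t"], d/np.linalg.norm(d)
def onz(c,p,z):
    o,d=ray(c,p); return o+d*(z-o[2])/d[2]
def tri(l):
    A=np.zeros((3,3));b=np.zeros(3)
    for c,p in l:
        o,d=ray(c,p);M=np.eye(3)-np.outer(d,d);A+=M;b+=M@o
    X=np.linalg.solve(A,b)
    return X,[np.linalg.norm(np.cross(ray(c,p)[1],X-ray(c,p)[0])) for c,p in l]
def proj(c,X):
    q=c["R"]@np.array(X)+c["t"]; return q[:2]/q[2]*c["f"]+[c["cx"],c["cy"]]
E
python3 - <<'E'
from h import *
print(telemetry.read_state())
for n in("scene","side","wrist"):
    im,c=snap(n,f"pics/{n}0.png"); print(n,c["f"],-c["R"].T@c["t"],c["R"][2])
print(optics.get_image("wrist")["T_tool_cam"])
E
```

```text
{'time_s': 0.0, 'joints': array([-0.09918018,  0.33390389,  0.0398707 ,  1.46625504, -0.0134122 ,
        1.34331722, -0.05852487]), 'qd': array([-1.35113187e-03,  6.98614942e-04, -1.65240930e-03, -1.00957719e-03,
        1.91972770e-05,  3.28686004e-04, -1.96253509e-03]), 'joint_efforts': array([ 4.63630895e-04, -6.58554840e+01,  1.36586554e+00, -4.05554795e+01,
        1.68904377e-02,  1.27170872e-02, -1.99809978e-05]), 'eef_pos': array([ 6.49498992e-01, -3.79258129e-05,  2.02033741e-01]), 'tcp_rot': array([-1.57241093e+00, -9.67444666e-05, -1.57085778e+00]), 'contact_force': array([ 0.62176884,  0.50920721, -0.08226189]), 'moment': array([-0.02938497, -0.09675961, -0.06507943]), 'grip_width': 0.9980090850479605}
scene 452.4438344595667 [ 0.08596568 -0.84556124  0.93975189] [ 0.35250971  0.69144462 -0.63058801]
side 443.91301323704306 [ 0.37041347 -0.84230127  1.07287026] [ 0.0954818   0.68439489 -0.72283253]
wrist 315.6264282168933 [0.6503749  0.06874237 0.37454139] [-7.59258557e-04 -2.70805302e-01 -9.62633841e-01]
[[-7.72239906e-04  9.62653558e-01  2.70735169e-01 -6.87349927e-02]
 [-5.10413604e-04 -2.70735593e-01  9.62653613e-01 -1.72452878e-01]
 [ 9.99999572e-01  6.05212622e-04  7.00424301e-04  6.06513098e-04]
 [ 0.00000000e+00  0.00000000e+00  0.00000000e+00  1.00000000e+00]]
```

View pics/scene0.png

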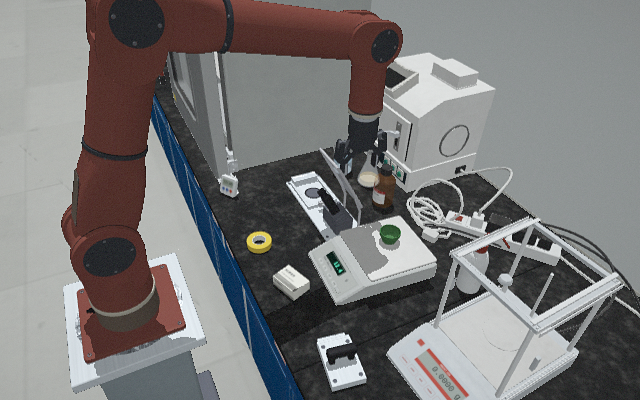

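View pics/side0.png

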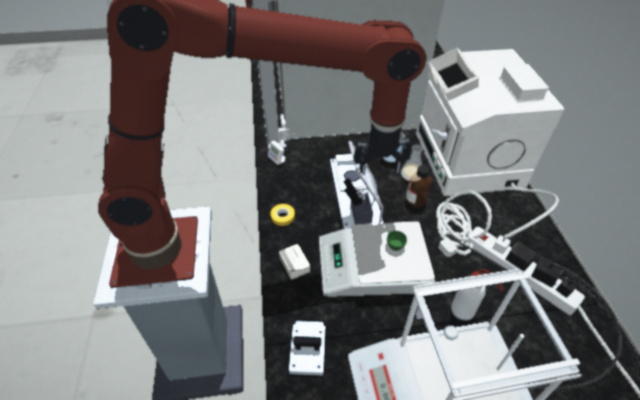

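View pics/wrist0.png

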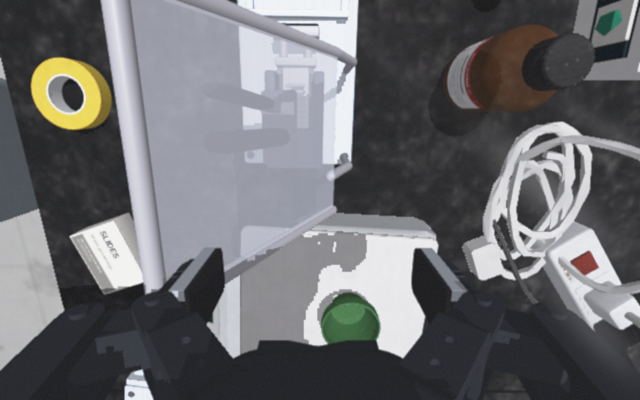

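Scene: the cover (white slab, black handle) is at about (342,358), the cell runs from (297,178) to the clamp at about (345,225), the tape is at (259,242), the carton at (292,281) and the timer at (229,185). The side view shows the cover at (308,345) and the cell at (345,185). The wrist view looks down on the clamp and guard, tape (70,93) and carton (108,252).

Run:
```python
from h import *
i,a=load("pics/scene0.png");j,b=load("pics/side0.png");k,w=load("pics/wrist0.png")
for n,p in dict(handle_l=(331,352),handle_r=(354,355)).items(): print(n,onz(a,p,.05))
for n,p,q in [("handle",(342,353),(307,343)),("tape",(259,242),(283,214)),("carton",(291,281),(294,260))]:
    print(n,tri([(a,p),(b,q)]))
for n,p,z in [("tape",(68,94),.01),("carton",(108,255),.03),("timer",(0,0),0)]: print(n,onz(w,p,z))
for n,p,z in [("cellcorner left near",(288,183),.02),("cell far left",(305,172),.02),("timer",(229,195),0)]: print(n,onz(a,p,z))
T=Ro.from_euler('xyz',telemetry.read_state()["tcp_rot"]).as_matrix(); print(T)
A=cv2.resize(i[140:260,180:400],None,fx=3.4,fy=3.4,interpolation=2); cv2.imwrite("pics/c1.png",A)
```

```text
handle_l [ 0.38887254 -0.35430907  0.05      ]
handle_r [ 0.43141696 -0.38291449  0.05      ]
handle (array([ 0.40728266, -0.37093459,  0.05693315]), [np.float64(0.00012449043623993892), np.float64(0.00012449043623979672)])
tape (array([0.38125694, 0.08032577, 0.01341489]), [np.float64(0.0001641595525873648), np.float64(0.00016415955258744424)])
carton (array([ 0.39919867, -0.11073732,  0.0307269 ]), [np.float64(0.00037369417247355713), np.float64(0.0003736941724737312)])
tape [0.37568504 0.08418479 0.01      ]
carton [ 0.39953804 -0.09978156  0.03      ]
timer [3.16779426e-01 1.78352540e-01 5.55111512e-17]
cellcorner left near [0.57198825 0.3033248  0.02      ]
cell far left [0.65270095 0.3381335  0.02      ]
timer [0.37544673 0.34898914 0.        ]
[[-3.75150443e-07 -9.82132306e-04  9.99999518e-01]
 [-9.99999997e-01 -8.27721350e-05 -4.56443850e-07]
 [ 8.27725434e-05 -9.99999514e-01 -9.82132272e-04]]
```

View pics/c1.png

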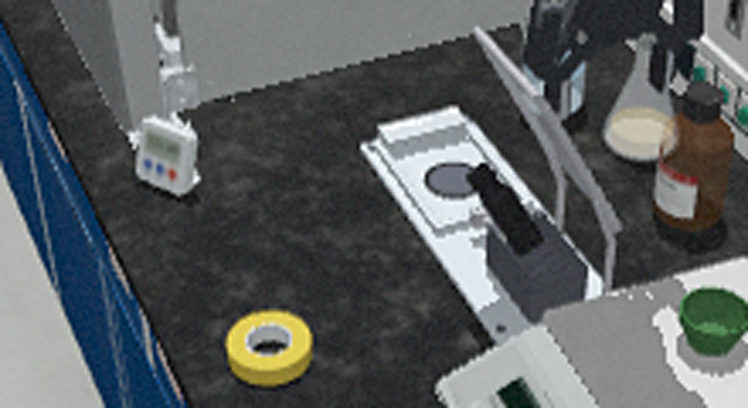

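The pocket is near (0.61, 0.22) and the cover's handle near (0.41, -0.37). I'll rise, turn 90° (camera to the robot's side) and look at the cell from above.

```bash
python3 -m inch '[0,0,0,0,-5,0,1, 0,0,0,0,-5,0,1, 0,-0.18,0,0,-5,0,1, 0,-0.18,0,0,0,0,1, 0,-0.18,0,0,0,0,1, 0,-0.18,0,0,0,0,1, 0,-0.18,0,0,0,0,1, 0,-0.18,0,0,0,0,1, 0,-0.18,0,0,0,0,1, 0,-0.18,0,0,0,0,1]'; python3 -m inch '[0,-0.13,0,0,0,0,1, 0,0,0,-3,0,5,1, 0,0,0,-3,0,5,1, 0,0,0,-2,0,5,1, 0,0,0,0,0,0,1, 0,0,0,0,0,0,1]'
python3 - <<'E'
from h import *
im,c=snap("wrist","pics/w1.png"); print(c)
E
```

```text
time_s: 1.45
eef_pos: [0.6499, -0.0, 0.3526]
tcp_rot: [-1.571, 0.001, -0.125]
contact_force: [-0.8, -1.3, -0.8]
grip_width: 0.999
time_s: 2.2
eef_pos: [0.5703, 0.1494, 0.3528]
tcp_rot: [-1.571, 0.0, -0.001]
contact_force: [-0.9, -0.3, 0.4]
grip_width: 1.001
{'f': np.float64(315.6264282168933), 'cx': 317.5463982679916, 'cy': 197.58870597831202, 'R': array([[ 2.84022057e-04,  9.99999754e-01, -6.41005329e-04],
       [ 9.62508436e-01, -9.94998447e-05,  2.71251731e-01],
       [ 2.71251601e-01, -6.94014511e-04, -9.62508227e-01]]), 't': array([-0.1495256 , -0.62592143,  0.36942777])}
```

View pics/w1.png

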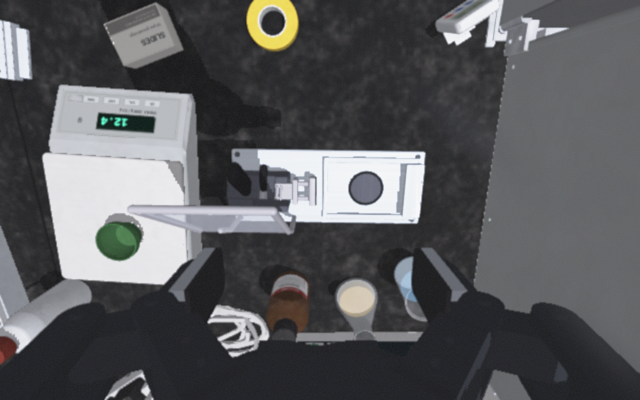

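The wrist view shows the cell between (232,150) and (424,222): the pocket with its disc is at (366,188), the lip near x≈410, the clamp near (290,190), and the guard bar runs (135,208)-(290,215). I'll move closer and look from a second place.

```bash
python3 -m inch '[0,0,0,0,3,3,1, 0,0,0,0,4,3,1, 0,0,0,0,0,0,1, 0,0,0,0,0,0,1]'
python3 - <<'E'
from h import *
im,c=snap("wrist","pics/w2.png"); print(-c["R"].T@c["t"])
x0,y0=proj(c,(.55,.05,.02));x1,y1=proj(c,(.7,.35,.02));print(x0,y0,x1,y1)
cv2.imwrite("pics/w2c.png",cv2.resize(im[90:290,150:470],None,fx=2.5,fy=2.5,interpolation=2))
i,a=load("pics/w1.png")
E
```

```text
time_s: 2.75
eef_pos: [0.5711, 0.2083, 0.2834]
tcp_rot: [-1.571, -0.0, -0.003]
contact_force: [-0.1, -0.4, 0.7]
grip_width: 0.995
[0.50306513 0.20872953 0.45579499]
201.90973056385263 144.40164904257887 412.3259917011095 244.89730859594562
```

View pics/w2c.png

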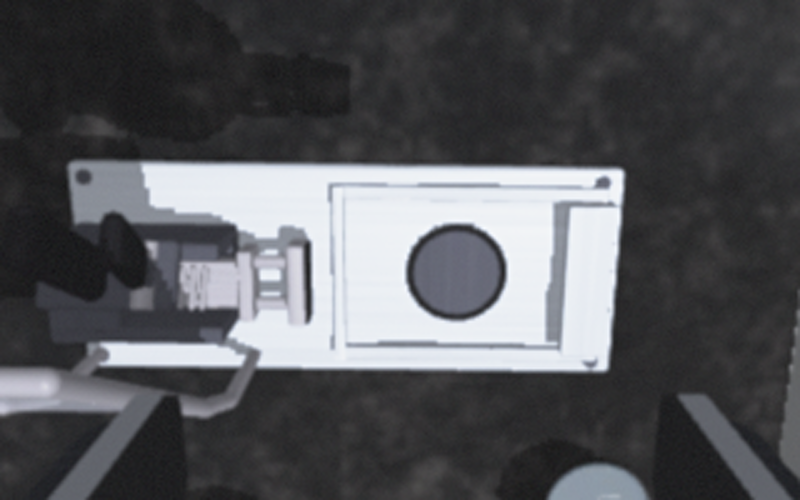

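The crop shows the cell's base corners at (70,162), (625,170) and (608,372), the disc at (456,272), the lip from x=570 to 618, the end wall at 330–345 and the jaw pad face at x≈310, all clear of anything but the clamp.

Run:
```python
from h import *
i1,a=load("pics/w1.png");i2,b=load("pics/w2.png")
def disc(im,box):
    x0,x1,y0,y1=box; g=cv2.cvtColor(im[y0:y1,x0:x1],cv2.COLOR_BGR2GRAY)
    m=(g<160).astype(np.uint8); n,l,s,ce=cv2.connectedComponentsWithStats(m)
    for k in range(1,n):
        if s[k,4]>200: print(s[k],ce[k]+[x0,y0])
    k=1+np.argmax(s[1:,4]); return ce[k]+[x0,y0]
f=lambda x,y:(150+(x+.5)/2.5-.5,90+(y+.5)/2.5-.5)
d1=disc(i1,(338,394,166,210)); d2=disc(i2,(306,362,172,226))
print("disc",tri([(a,d1),(b,d2)]), onz(b,d2,.01))
# outer base contour in both
def quad(im,c,box):
    x0,x1,y0,y1=box; g=cv2.cvtColor(im,cv2.COLOR_BGR2GRAY)
    out=[]
    for x in range(x0,x1,4):
        col=g[y0:y1,x].astype(float); k=np.argmax(np.diff(col)>45); 
        # subpixel edge by half level
        out.append((x,y0+k+ (130-col[k])/(col[k+1]-col[k])))
    return np.array(out)
L=quad(i2,b,(220,396,140,180)); p=np.polyfit(L[:,0],L[:,1],1); r=L[:,1]-np.polyval(p,L[:,0]);print("slope",p,r.std())
for n,q,z in [("near-right clamp c",(70,162),.01),("near-left c",(625,170),.01),("far-left c",(608,372),.01),("lip edge n",(571,206),.03),("lip edge f",(560,350),.03),("lip end",(618,206),.03),("wall in n",(345,186),.02),("wall in f",(345,347),.02),("side n",(450,186),.018),("side f",(450,346),.018),("pad n",(310,240),.043),("pad f",(307,322),.043)]:
    print(n,onz(b,f(*q),z).round(4),onz(b,f(*q),z-.01).round(4))
```

```text
[ 10   5  35  34 934] [365.30192719 187.66167024]
[   6    7   41   39 1240] [332.06854839 198.3766129 ]
disc (array([0.62995401, 0.22950569, 0.0107324 ]), [np.float64(3.5138013049610994e-05), np.float64(3.5138013049808306e-05)]) [0.63012802 0.22952854 0.01      ]
slope [1.24305228e-02 1.51813683e+02] 0.07893317404052548
near-right clamp c [0.5652 0.0107 0.01  ] [0.5665 0.0062 0.    ]
near-left c [0.5704 0.3247 0.01  ] [0.5719 0.3273 0.    ]
far-left c [0.6939 0.3228 0.01  ] [0.6982 0.3254 0.    ]
lip edge n [0.5871 0.2913 0.03  ] [0.5891 0.2932 0.02  ]
lip edge f [0.6716 0.2891 0.03  ] [0.6755 0.291  0.02  ]
lip end [0.5872 0.3171 0.03  ] [0.5892 0.3196 0.02  ]
wall in n [0.5775 0.1668 0.02  ] [0.5792 0.1658 0.01  ]
wall in f [0.6733 0.1641 0.02  ] [0.6773 0.163  0.01  ]
side n [0.578  0.2253 0.018 ] [0.5797 0.2257 0.008 ]
side f [0.6736 0.2261 0.018 ] [0.6775 0.2265 0.008 ]
pad n [0.6028 0.1493 0.043 ] [0.6052 0.1479 0.033 ]
pad f [0.6495 0.1458 0.043 ] [0.6531 0.1443 0.033 ]
```

Cell origin ≈ (0.630, 0.230), yaw ≈ -0.015; the floor is triangulated at 10.7 mm (text 10). Jaw is at ≈ 6 mm. Now to the cover.

```bash
python3 -m inch '[0,0,0,-1,-5,-2,1, 0,0,0,-1.5,0,-6,1, 0,0,0,-1.5,0,-6,1, 0,0,0,-1.5,0,-6,1, 0,0,0,-1.5,0,-6,1, 0,0,0,-1.5,0,-6,1, 0,0,0,-1.5,0,-6,1, 0,0,0,-1.5,0,-6,1, 0,0,0,-1.5,0,-6,1, 0,0,0,-1.5,0,-6,1]'; python3 -m inch '[0,0,0,0,0,-2,1, 0,0,0,0,0,0,1, 0,0,0,0,0,0,1]'
python3 - <<'E'
from h import *
im,c=snap("wrist","pics/k1.png"); print(telemetry.read_state()["joints"].round(2))
E
python3 -m inch '[0,0,0,0,5,0,1, 0,0,0,0,5,0,1, 0,0,0,0,0,0,1, 0,0,0,0,0,0,1]'
python3 - <<'E'
from h import *
im,c=snap("wrist","pics/k2.png")
E
```

```text
time_s: 4.05
eef_pos: [0.4232, -0.3531, 0.3348]
tcp_rot: [-1.573, -0.003, -0.003]
contact_force: [0.7, 0.9, -0.3]
grip_width: 1.002
time_s: 4.42
eef_pos: [0.4254, -0.3687, 0.3335]
tcp_rot: [-1.571, -0.001, 0.001]
contact_force: [0.5, -0.0, -0.8]
grip_width: 0.997
[ 0.43  0.11  0.23  1.47 -0.03  1.56  2.23]
time_s: 4.97
eef_pos: [0.4258, -0.3697, 0.2353]
tcp_rot: [-1.572, -0.002, 0.0]
contact_force: [0.6, -0.5, 0.3]
grip_width: 1.004
```

View pics/k2.png

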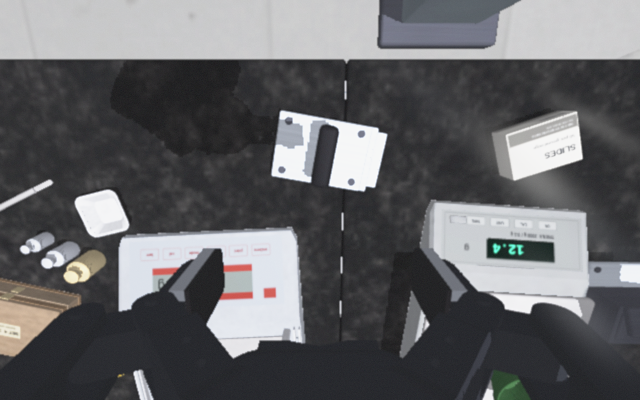

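The wrist view shows the cover's slab at (275..387, 110..192), black handle at about (326,155), tongue on the right, turned by roughly -0.2 rad; the balances at the bottom are close on +x.

Run:
```python
from h import *
res=[]
for n in("k1","k2"):
    im,c=load(f"pics/{n}.png"); g=cv2.cvtColor(im,cv2.COLOR_BGR2GRAY)
    u,v=proj(c,(.41,-.37,.03)).astype(int); r=75 if n=="k2" else 60
    sub=g[v-r:v+r,u-r:u+r]
    m=(sub>95).astype(np.uint8); m[:max(0,0)]=0
    nn,l,s,ce=cv2.connectedComponentsWithStats(m)
    k=max(range(1,nn),key=lambda k:s[k,4]*(abs(ce[k]-r).max()<40))
    cn,_=cv2.findContours((l==k).astype(np.uint8),cv2.RETR_EXTERNAL,2)
    C=max(cn,key=cv2.contourArea); hull=cv2.convexHull(C)
    hm=np.zeros_like(sub); cv2.drawContours(hm,[hull],-1,1,-1)
    dk=((sub<55)&(hm>0)).astype(np.uint8); dk=cv2.morphologyEx(dk,cv2.MORPH_OPEN,np.ones((5,5)))
    n2,l2,s2,c2=cv2.connectedComponentsWithStats(dk); k2=1+np.argmax(s2[1:,4])
    rect=cv2.minAreaRect(np.argwhere(l2==k2)[:,::-1].astype(np.float32))
    off=np.array([u-r,v-r]); print(n,(u,v),"slab",s[k],"bar",s2[k2],rect[0]+off,rect[1:])
    box=cv2.boxPoints(rect)+off
    print(np.array([onz(c,p,.062) for p in box]).round(4).tolist(), "ctr",onz(c,rect[0]+off,.062).round(4))
    ap=cv2.approxPolyDP(hull,4,True)[:,0]+off; print([(tuple(p.tolist()),onz(c,p,.02).round(4)[:2].tolist()) for p in ap])
    res.append((c,np.array(rect[0])+off))
print("bar",tri(res))
```

```text
k1 (np.int64(316), np.int64(144)) slab [  23   26   95   67 4003] bar [ 57  46  10  41 255] [317.45050049 149.99504852] ((7.064764499664307, 40.697021484375), 5.710592269897461)
[[0.4417, -0.3765, 0.062], [0.3852, -0.3707, 0.062], [0.3861, -0.361, 0.062], [0.4427, -0.3664, 0.062]] ctr [ 0.4134 -0.3686  0.062 ]
[((286, 112), [0.3626, -0.4154]), ((371, 128), [0.3856, -0.288]), ((363, 173), [0.4546, -0.2972]), ((352, 176), [0.4594, -0.3143]), ((280, 163), [0.4389, -0.4267])]
k2 (np.int64(317), np.int64(153)) slab [  29   32  117   82 6021] bar [ 70  80   9  26 159] [316.06756592 170.59459686] ((6.5759596824646, 25.810640335083008), 9.462321281433105)
[[0.4383, -0.3774, 0.062], [0.4096, -0.3726, 0.062], [0.4108, -0.3655, 0.062], [0.4395, -0.3701, 0.062]] ctr [ 0.4244 -0.3714  0.062 ]
[((279, 112), [0.3621, -0.4156]), ((372, 126), [0.3782, -0.3046]), ((386, 133), [0.3864, -0.2873]), ((375, 186), [0.4522, -0.2972]), ((361, 191), [0.4588, -0.3146]), ((272, 176), [0.4395, -0.4268])]
bar (array([ 0.39240271, -0.36952956,  0.22748955]), [np.float64(0.0009145587935142989), np.float64(0.000914558793514266)])
```

Run:
```python
from h import *
ends=[]
for n in("k1","k2"):
    im,c=load(f"pics/{n}.png"); g=cv2.cvtColor(im,cv2.COLOR_BGR2GRAY)
    P=np.array([proj(c,p) for p in [(.3650,-.4136,.02),(.3812,-.3066,.02),(.4560,-.3166,.02),(.4365,-.4238,.02)]])
    m=np.zeros_like(g); cv2.fillPoly(m,[P.astype(np.int32)],1)
    d=((g<90)&(m>0)).astype(np.uint8); d=cv2.morphologyEx(d,cv2.MORPH_CLOSE,np.ones((3,3)))
    nn,l,s,ce=cv2.connectedComponentsWithStats(d); k=1+np.argmax(s[1:,4])
    rect=cv2.minAreaRect(np.argwhere(l==k)[:,::-1].astype(np.float32)); print(n,s[k],rect)
    b=np.array(sorted(cv2.boxPoints(rect).tolist(),key=lambda p:p[1])); top,bot=b[:2].mean(0),b[2:].mean(0)
    print("z.062:",onz(c,top,.062),onz(c,bot,.062),onz(c,rect[0],.062)); ends.append((c,top,bot))
    X=im[P[:,1].min().astype(int)-15:,:]
for j in(1,2): print(tri([(e[0],e[j]) for e in ends]))
c=ends[1][0]; im=load("pics/k2.png")[0][90:210,250:410]; cv2.imwrite("pics/k2c.png",cv2.resize(im,None,fx=4,fy=4,interpolation=2))
```

```text
k1 [312 122  21  47 653] ((321.93792724609375, 145.01846313476562), (14.366252899169922, 46.40068054199219), 10.007980346679688)
z.062: [ 0.3754612  -0.35698367  0.062     ] [ 0.43879663 -0.36791695  0.062     ] [ 0.40650983 -0.36234344  0.062     ]
k2 [ 312  125   26   59 1031] ((324.5400085449219, 153.28001403808594), (18.514646530151367, 57.24334716796875), 10.30484676361084)
z.062: [ 0.37507323 -0.35685512  0.062     ] [ 0.43675151 -0.36762661  0.062     ] [ 0.40516007 -0.36210948  0.062     ]
(array([ 0.37586222, -0.35651526,  0.04909397]), [np.float64(0.0001825719047206631), np.float64(0.0001825719047207039)])
(array([ 0.44683787, -0.36762214,  0.01814721]), [np.float64(0.00022272330982030467), np.float64(0.00022272330982045502)])
```

View pics/k2c.png

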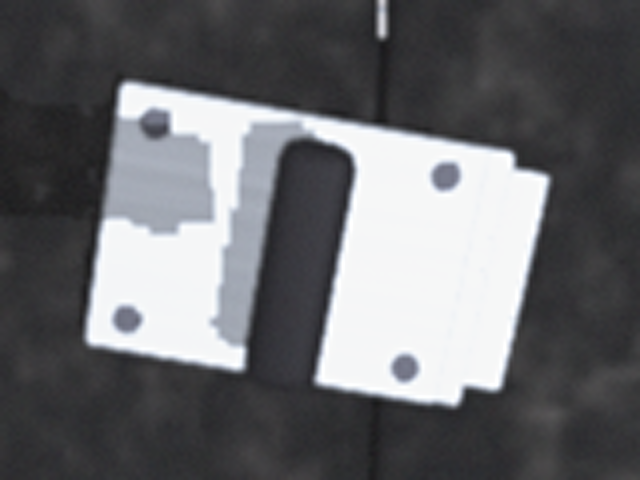

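```bash
python3 -m inch '[0,0,0,-1.65,0,0.75,1, 0,0.155,0,0,0,0,1, 0,0,0,0,5,0,1, 0,0,0,0,5,0,1, 0,0,0,0,4,0,0.7, 0,0,0,0,3.2,0,0.7, 0,0,0,0,2,0,0.7, 0,0,0,0,1,0,0.7, 0,0,0,0,0,0,0.7, 0,0,0,0,0,0,0.7]'
python3 - <<'E'
from h import *
im,c=snap("wrist","pics/k3.png"); cv2.imwrite("pics/k3.png",im)
E
```

```text
time_s: 6.28
eef_pos: [0.4091, -0.363, 0.0323]
tcp_rot: [-1.572, -0.002, -0.156]
contact_force: [-0.2, -0.0, -1.0]
grip_width: 0.698
```

View pics/k3.png

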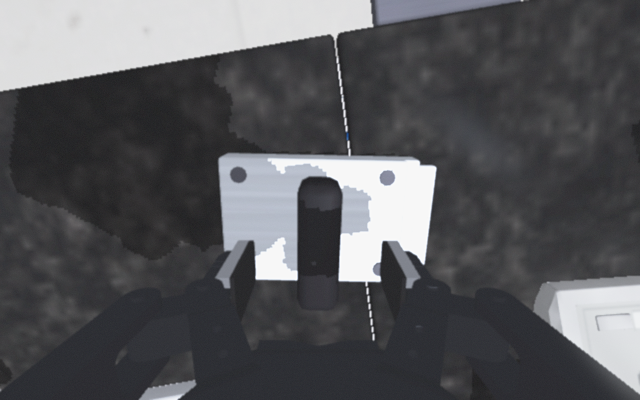

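Bar runs from (320,178) to (318,308), between the finger pads at columns 240 and 400, and well aligned. I'll check the offset along the bar by projection.

Run:
```python
from h import *
im,c=load("pics/k3.png")
print("tcp",proj(c,telemetry.read_state()["eef_pos"]))
print("ends z.05/.062:",onz(c,(320,178),.062),onz(c,(318,285),.062),onz(c,(318,308),.045),onz(c,(318,308),.05),onz(c,(318,308),.062))
print("slab near edge",onz(c,(320,156),.02),"far",onz(c,(350,281),.02))
```

```text
tcp [317.1221623  229.28863581]
ends z.05/.062: [ 0.37250469 -0.35577071  0.062     ] [ 0.42742583 -0.36526403  0.062     ] [ 0.45261844 -0.36917912  0.045     ] [ 0.44914199 -0.36864056  0.05      ] [ 0.44079851 -0.36734802  0.062     ]
slab near edge [ 0.36857762 -0.35487966  0.02      ] far [ 0.45299687 -0.34793263  0.02      ]
```

Centred within 2–3 mm. Grip and lift.

```bash
python3 -m inch '[0,0,0,0,0,0,0, 0,0,0,0,0,0,0, 0,0,0,0,0,0,0, 0,0,0,0,0,0,0, 0,0,0,0,0,0,0, 0,0,0,0,0,0,0]'; python3 -m inch '[0,0,0,0,-2,0,0, 0,0,0,0,-4,0,0, 0,0,0,0,-6,0,0, 0,0,0,0,-6,0,0, 0,0,0,0,-6,0,0, 0,-0.14,0,0,-4,0,0, 0,0,0,0,0,0,0, 0,0,0,0,0,0,0]'; python3 -c "
from h import *; print(telemetry.read_state()['moment'])"
```

```text
time_s: 7.08
eef_pos: [0.4084, -0.3626, 0.0316]
tcp_rot: [-1.571, -0.001, -0.156]
contact_force: [-1.2, 0.6, 6.3]
grip_width: 0.22
time_s: 8.07
eef_pos: [0.4077, -0.3619, 0.3093]
tcp_rot: [-1.569, 0.002, -0.017]
contact_force: [0.1, 0.1, -4.2]
grip_width: 0.213
[ 0.02559386 -0.0133837  -0.01274907]
```

Held: 4.2 N (≈0.43 kg). Carry to above the pocket.

```bash
python3 -m inch '[0,0,0,2.1,-2.5,5.5,0, 0,0,0,2.1,0,5.8,0, 0,0,0,2.1,0,5.8,0, 0,0,0,2.1,0,5.8,0, 0,0,0,2.1,0,5.8,0, 0,0,0,2.1,0,5.8,0, 0,0,0,2.1,0,5.8,0, 0,0,0,2.1,0,5.8,0, 0,0,0,2.1,0,5.8,0, 0,0,0,2.1,0,5.8,0]'; python3 -m inch '[-0.08,0,0,0,5,0.5,0, -0.08,0,0,0,5,0,0, 0,0,0,0,5,0,0, 0,0,0,0,3,0,0, 0,0,0,0,0,0,0, 0,0,0,0,0,0,0]'
```

```text
time_s: 9.32
eef_pos: [0.6267, 0.2115, 0.3326]
tcp_rot: [-1.572, 0.004, -0.017]
contact_force: [2.0, -0.2, -4.1]
grip_width: 0.216
time_s: 10.07
eef_pos: [0.6267, 0.1987, 0.1571]
tcp_rot: [-1.73, -0.0, -0.016]
contact_force: [0.1, 0.2, -3.5]
grip_width: 0.214
```

```bash
python3 -m inch '[0,0,0,0.2,1.8,1.3,0, 0,0,0,0,1.8,1.25,0, 0,0,0,0,0,0,0, 0,0,0,0,0,0,0]'
python3 - <<'E'
from h import *
im,c=snap("wrist","pics/p1.png"); a,ca=snap("side","pics/ps1.png")
u,v=proj(ca,(.63,.23,.05)).astype(int); print(u,v)
A=cv2.resize(a[v-45:v+55,u-60:u+60],(600,500),interpolation=2); 
cv2.imwrite("pics/p1b.png",np.hstack([cv2.resize(im[60:360,140:500],(400,333)),cv2.resize(A,(400,333))]))
E
```

```text
time_s: 10.58
eef_pos: [0.6289, 0.2178, 0.1169]
tcp_rot: [-1.731, 0.0, -0.016]
contact_force: [0.6, -0.2, -2.5]
grip_width: 0.212
352 166
```

View pics/p1b.png

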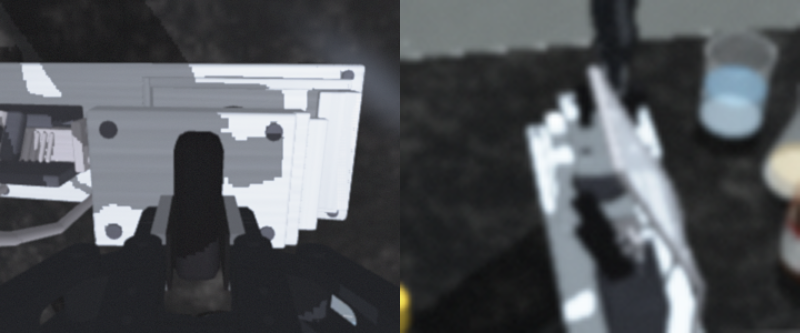

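The left panel (wrist) shows the tilted cover over the pocket: its tongue's near corner is at panel (326,118), the slab's near −y corner at (92,107) and the lip's near edge at (320,92)–(318,220). I'll compare those with the predicted projection.

```bash
cat >> h.py <<'E'
def cov2w(p,ox=0,oz=0,h=.0316):  # cover-frame point -> world by the held pose
    s=telemetry.read_state(); R=Ro.from_euler('xyz',s["tcp_rot"]).as_matrix()
    return R@np.array([p[0]+ox,h-p[2],p[1]+oz])+s["eef_pos"]
O=np.array([.630,.230,0]);YAW=-.015
def cell(X): return Ro.from_euler('z',-YAW).as_matrix()@(np.array(X)-O)
E
python3 - <<'E'
from h import *
im,c=load("pics/p1.png")
f=lambda x,y:np.array((140+x/1.111,60+y/1.111))
obs=[((-.035,.074,.006),f(327,118)),((-.04,-.06,.02),f(91,107)),((-.04,.052,.02),f(297,112)),((0.04,-.06,.02),f(97,244)),((.035,.074,.006),f(312,231))]
for P,o in obs: print(P,proj(c,cov2w(P)).round(1),o.round(1))
def res(v):
    return np.ravel([proj(c,cov2w(P,v[0],v[1],v[2]))-o for P,o in obs])
from scipy.optimize import least_squares
r=least_squares(res,[0,0,.0316]); print(r.x,r.fun.round(1))
# lip in the picture: near end of its edge and far
for q in[(320,92),(306,228),(353,93)]: print("lip",cell(onz(c,f(*q),.03)).round(4))
print("tongue",cell(cov2w((0,.074,0))),cell(cov2w((0,.074,0),*r.x)))
E
```

```text
(-0.035, 0.074, 0.006) [434.4 164. ] [434.3 166.2]
(-0.04, -0.06, 0.02) [214.2 159.2] [221.9 156.3]
(-0.04, 0.052, 0.02) [406.1 159.5] [407.3 160.8]
(0.04, -0.06, 0.02) [224.9 281.3] [227.3 279.6]
(0.035, 0.074, 0.006) [424.1 264.5] [420.8 267.9]
[0.00143606 0.00140253 0.03568407] [-0.3 -1.  -3.   4.2 -0.9  0.   1.6  0.4  3.2 -4.3]
lip [-0.0435  0.0603  0.03  ]
lip [0.0614 0.0594 0.03  ]
lip [-0.0432  0.0821  0.03  ]
tongue [-0.00028039  0.05549186  0.07464321] [0.00116087 0.05622455 0.0703894 ]
```

```bash
python3 -m inch '[0,-0.015,0,-0.1,1.7,0.27,0, 0,0,0,0,1.6,0.26,0, 0,0,0,0,1.6,0.26,0, 0,0,0,0,0,0,0, 0,0,0,0,0,0,0]'
python3 - <<'E'
from h import *
im,c=snap("wrist","pics/p2.png"); print("tongue",cell(cov2w((0,.074,0),.0014)), telemetry.read_state()["contact_force"])
cv2.imwrite("pics/p2c.png",cv2.resize(im[80:330,160:480],None,fx=2.4,fy=2.4,interpolation=2))
E
```

```text
time_s: 11.3
eef_pos: [0.628, 0.2178, 0.0675]
tcp_rot: [-1.731, 0.002, -0.001]
contact_force: [0.1, -0.8, -3.7]
grip_width: 0.216
tongue [-0.00119531  0.05595014  0.02490554] [ 0.24318281  0.04893786 -3.80200591]
```

View pics/p2c.png

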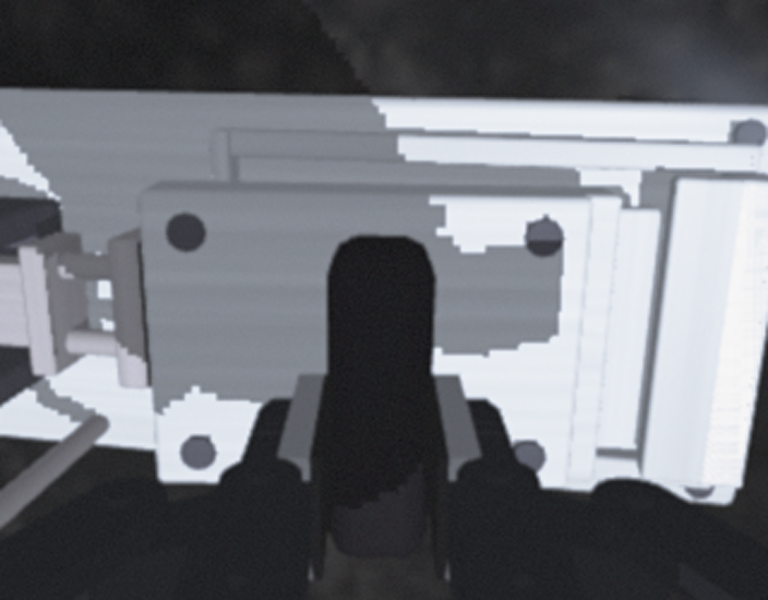

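Crop: tongue tip (660,210)–(640,447) sits just short of the lip edge (672,178); slab corners (148,187), (622,192), (160,482); pad at (145,240) just beside the cover end. Fit the cover's pose with yaw.

Run:
```python
from h import *
from scipy.optimize import least_squares
im,c=load("pics/p2.png"); f=lambda x,y:np.array((160+(x+.5)/2.4-.5,80+(y+.5)/2.4-.5))
obs=[((-.035,.074,.006),f(660,209)),((-.04,-.06,.02),f(147,186)),((-.04,.052,.02),f(590,195)),((.04,-.06,.02),f(158,483)),((.04,.052,.02),f(568,488)),((.035,.074,.006),f(640,449))]
def pt(P,v): 
    q=Ro.from_euler('xz',[v[4],v[3]]).apply(P); return cov2w(q,v[0],v[1],v[2])
res=lambda v:np.ravel([proj(c,pt(P,v))-o for P,o in obs])
for reg in(0,1):
    g=(lambda v:np.r_[res(v),(v[2]-.0316)/.001,v[4]/.02]) if reg else res
    r=least_squares(g,[0,0,.0316,0,0]); print(r.x.round(4),res(r.x).round(1))
    print("tongue",cell(pt((0,.074,0),r.x)),"end",cell(pt((0,-.06,0),r.x)))
for q,z in[((672,178),.03),((700,178),.03),((215,130),.018),((760,147),.018)]: print(cell(onz(c,f(*q),z)).round(4))
```

```text
[ 0.0013  0.0007  0.0336 -0.0119  0.0196] [ 1.2 -0.1 -2.7  1.7  1.9  0.9  1.4 -1.9  0.1 -0.3 -2.  -0.5]
tongue [-0.00042537  0.05656768  0.02429905] end [-0.00012929 -0.07612149  0.04299387]
[ 0.0011  0.0007  0.0328 -0.0141  0.0098] [ 1.4 -0.2 -3.1  1.5  2.4  0.8  0.9 -1.3  0.3 -0.3 -2.  -0.5]
tongue [-0.00047297  0.05653249  0.02433428] end [-0.00047057 -0.07596784  0.0443258 ]
[-0.0436  0.0587  0.03  ]
[-0.0438  0.0657  0.03  ]
[-0.0516 -0.0707  0.018 ]
[-0.0512  0.0829  0.018 ]
```

Aligned: tongue at cell (-0.5, 56.5, 24) mm. Lower 12 mm, then slide the tongue under the lip.

```bash
python3 -m inch '[0,0,0,0,0.6,0.1,0, 0,0,0,0,0.58,0.1,0, 0,0,0,0,0,0,0, 0,0,0,0,0,0,0]'; python3 -m inch '[0,0,0,0,-0.08,0.5,0, 0,0,0,0,-0.08,0.5,0, 0,0,0,0,0,0.1,0, 0,0,0,0,0,0,0, 0,0,0,0,0,0,0]'; python3 -c "
from h import *; print('tongue',cell(cov2w((0,.074,0),.0012,.0007,.0328)))"
```

```text
time_s: 11.85
eef_pos: [0.6278, 0.2178, 0.0553]
tcp_rot: [-1.731, 0.003, -0.001]
contact_force: [0.7, 0.6, -3.5]
grip_width: 0.214
time_s: 12.48
eef_pos: [0.6278, 0.2286, 0.0551]
tcp_rot: [-1.731, 0.002, -0.001]
contact_force: [0.4, -0.4, -3.3]
grip_width: 0.217
tongue [-0.0019908   0.06713174  0.01080838]
```

```bash
python3 -m inch '[0.04,0,0,0,0.32,0,0, 0.04,0,0,0,0.32,0,0, 0,0,0,0,0,0,0, 0,0,0,0,0,0,0]'; python3 -m inch '[0.04,0,0,0,0.3,-0.02,0, 0.02,0,0,0,0.15,0,0, 0,0,0,0,0,0,0, 0,0,0,0,0,0,0]';  python3 -c "
from h import *; print('tongue',cell(cov2w((0,.074,0),.0012,.0007,.0328)))"
```

```text
time_s: 12.98
eef_pos: [0.6279, 0.2277, 0.0489]
tcp_rot: [-1.651, 0.002, -0.002]
contact_force: [-0.5, 0.5, -4.1]
grip_width: 0.22
time_s: 13.48
eef_pos: [0.6278, 0.2277, 0.0444]
tcp_rot: [-1.591, 0.002, -0.001]
contact_force: [0.8, -0.2, -3.6]
grip_width: 0.217
tongue [-0.00213043  0.07165849  0.0101134 ]
```

```bash
python3 -m inch '[0.02,0,0,0,0.12,0,0, 0,0,0,0,0.1,0,0, 0,0,0,0,0,0,0, 0,0,0,0,0,0,0]'
python3 - <<'E'
from h import *
im,c=snap("wrist","pics/p3.png"); s=telemetry.read_state(); print('tongue',cell(cov2w((0,.074,0),.0012,.0007,.0328)),s["contact_force"],s["moment"])
cv2.imwrite("pics/p3c.png",cv2.resize(im[80:330,160:480],None,fx=2.4,fy=2.4,interpolation=2))
E
```

```text
time_s: 13.98
eef_pos: [0.6277, 0.2277, 0.0421]
tcp_rot: [-1.571, 0.003, -0.001]
contact_force: [-0.6, 0.5, -3.6]
grip_width: 0.218
tongue [-0.00216976  0.07241047  0.00935901] [ 0.03383855 -0.40805802 -4.34533349] [ 0.02636117  0.03772514 -0.03296174]
```

View pics/p3c.png

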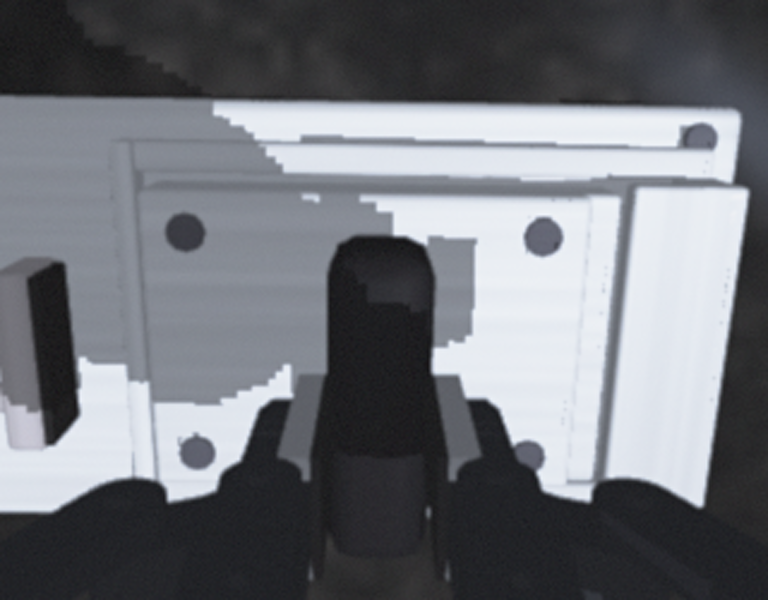

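The cover sits in the pocket between the end wall (140) and the lip (625), nearly flat, its weight still on the hand. That was my twelfth view, so the rest goes by numbers. Lower until the weight is off.

```bash
python3 -m inch '[0,0,0,0,0.1,0,0, 0,0,0,0,0,0,0, 0,0,0,0,0,0,0]' | sed -n 2,4p; python3 -m inch '[0,0,0,0,0.1,0,0, 0,0,0,0,0,0,0, 0,0,0,0,0,0,0]'| sed -n 2,4p;  python3 -c "
from h import *; print(telemetry.read_state()['moment'])"
```

```text
eef_pos: [0.6278, 0.2277, 0.0417]
tcp_rot: [-1.571, 0.002, -0.001]
contact_force: [-3.4, -0.9, 4.6]
eef_pos: [0.6278, 0.2277, 0.0416]
tcp_rot: [-1.571, 0.002, -0.001]
contact_force: [-7.4, -2.1, 12.7]
[-0.48876787  1.48288304 -0.05213144]
```

Seated (TCP 31.6 mm above the floor, as at the pick). Let go and rise.

```bash
python3 -m inch '[0,0,0,0,-0.1,0,0.3, 0,0,0,0,0,0,0.6, 0,0,0,0,0,0,0.6, 0,0,0,0,0,0,0.6, 0,0,0,0,0,0,0.6]'; python3 -m inch '[0,0,0,0,-2,0,0.6, 0,0,0,0,-4,0,0.6, 0,0,0,0,-5,0,0.6, 0,0,0,0,-5,0,1, 0,0,0,0,-5,0,1, 0,0,0,-3,-3,0,1, 0,0,0,-3,0,-4,1, 0,0,0,0,0,0,1, 0,0,0,0,0,0,1]'
python3 - <<'E'
from h import *
im,c=snap("wrist","pics/v1.png")
def corners(c,P): return [proj(c,Ro.from_euler('z',YAW).apply(p)+O).round(1).tolist() for p in P]
# expected flat, seated: cover y offset -2
print(corners(c,[(-.04,-.062,.03),(.04,-.062,.03),(-.04,.05,.03),(.04,.05,.03),(0,-.002,.072)]))
g=cv2.cvtColor(im,cv2.COLOR_BGR2GRAY); u,v=proj(c,O+[0,0,.06]); u,v=int(u),int(v)
m=np.zeros_like(g); m[v-70:v+70,u-50:u+50]=1
d=((g<70)&(m>0)).astype(np.uint8); n,l,s,ce=cv2.connectedComponentsWithStats(d)
for k in range(1,n):
    if s[k,4]>40: print(s[k],ce[k].round(1),onz(c,ce[k],.072).round(4),cv2.minAreaRect(np.argwhere(l==k)[:,::-1].astype(np.float32)))
E
```

```text
time_s: 15.4
eef_pos: [0.6278, 0.2275, 0.041]
tcp_rot: [-1.571, 0.002, -0.001]
contact_force: [-0.1, 0.8, 0.4]
grip_width: 0.597
time_s: 16.52
eef_pos: [0.5684, 0.1878, 0.2827]
tcp_rot: [-1.57, 0.001, -0.001]
contact_force: [0.3, 0.8, -0.7]
grip_width: 1.0
[[303.3, 175.9], [303.1, 230.3], [384.8, 177.0], [380.8, 231.4], [348.7, 213.9]]
[ 299  141  100   17 1656] [349.3 148.8] [0.547  0.2265 0.072 ] ((348.5, 149.0), (16.0, 99.0), 90.0)
[340 184  17  53 802] [347.8 210.1] [0.6248 0.2267 0.072 ] ((348.0, 210.0), (52.0, 16.0), 90.0)
[ 299  240  100   41 3947] [348.1 260.3] [0.6953 0.2289 0.072 ] ((348.5, 260.0), (40.0, 99.0), 90.0)
```

Released; bar seen at (0.625, 0.227) as expected. I'll check the slab's edges for tilt from two wrist poses, while moving toward the clamp.

Run:
```python
from h import *
from scipy.optimize import least_squares
im,c=load("pics/p3.png") if 0 else load("pics/v1.png")
g=cv2.cvtColor(im,cv2.COLOR_BGR2GRAY).astype(int)
for u in(315,325,365,372): print(u,[(r,g[r,u]) for r in range(160,240)][::1] if u in(365,) else [(r,int(g[r,u]-g[r-1,u])) for r in range(160,240) if abs(g[r,u]-g[r-1,u])>12])
for r in(185,195,222): print(r,[(u,int(g[r,u]-g[r,u-1])) for u in range(285,410) if abs(g[r,u]-g[r,u-1])>12])
for P in[(-.044,.03,.018),(-.04,.03,.03),(.04,.03,.03),(.044,.03,.018),(.052,.03,.018),(0,-.065,.02),(0,-.062,.03),(0,.05,.03),(0,.06,.03)]: print(P,proj(c,Ro.from_euler('z',YAW).apply(P)+O).round(1))
# disc-like screw marks on slab top
d=((g<150)&(g>30)).astype(np.uint8)
n,l,s,ce=cv2.connectedComponentsWithStats(d[170:240,295:395])
for k in range(1,n):
    if 12<s[k,4]<80 and abs(s[k,2]-s[k,3])<4: p=ce[k]+[295,170]; print("screw",p.round(1),s[k,4],cell(onz(c,p,.03)).round(4))
```

```text
315 [(160, 20), (165, -42), (166, -14), (167, 48), (172, -51), (173, -48), (174, -14), (175, 25), (176, 65), (177, 25), (181, -22), (182, -34), (183, -18), (184, 15), (185, 39), (186, 20), (223, -14), (230, -33), (231, 21), (232, 14), (239, -73)]
325 [(160, 22), (166, -39), (167, 29), (168, 13), (172, -56), (173, -41), (175, 19), (176, 61), (177, 31), (230, -37), (231, 21), (232, 15), (239, -73)]
365 [(160, np.int64(229)), (161, np.int64(242)), (162, np.int64(244)), (163, np.int64(242)), (164, np.int64(243)), (165, np.int64(238)), (166, np.int64(195)), (167, np.int64(206)), (168, np.int64(235)), (169, np.int64(238)), (170, np.int64(239)), (171, np.int64(239)), (172, np.int64(228)), (173, np.int64(175)), (174, np.int64(133)), (175, np.int64(123)), (176, np.int64(152)), (177, np.int64(220)), (178, np.int64(240)), (179, np.int64(241)), (180, np.int64(241)), (181, np.int64(241)), (182, np.int64(241)), (183, np.int64(241)), (184, np.int64(241)), (185, np.int64(241)), (186, np.int64(241)), (187, np.int64(241)), (188, np.int64(242)), (189, np.int64(242)), (190, np.int64(242)), (191, np.int6
[... 2049 characters left out ...]
 (331, -34), (332, -23), (333, -20), (339, -49), (340, -46), (355, 16), (356, 91), (357, 87), (371, -41), (372, -24), (375, 20), (376, 40), (386, -18), (387, -63), (389, 72), (390, 13), (408, -81), (409, -103)]
(-0.044, 0.03, 0.018) [369.  172.3]
(-0.04, 0.03, 0.03) [370.2 176.8]
(0.04, 0.03, 0.03) [366.9 231.2]
(0.044, 0.03, 0.018) [365.5 230.7]
(0.052, 0.03, 0.018) [365.2 235.7]
(0, -0.065, 0.02) [301.4 201.7]
(0, -0.062, 0.03) [303.2 203.8]
(0, 0.05, 0.03) [382.7 204.9]
(0, 0.06, 0.03) [389.8 205. ]
screw [311.8 182.8] 25 [-0.0305 -0.0502  0.03  ]
screw [375.9 183.7] 24 [-0.0305  0.0384  0.03  ]
screw [311.3 223.9] 26 [ 0.0299 -0.0503  0.03  ]
screw [373.  224.8] 23 [0.0301 0.0382 0.03  ]
```

Slab edges and the four screws match a flat cover at y ≈ -2 mm within a pixel. Now the grip: rough triangulation from the earlier wrist frames.

Run:
```python
from h import *
i1,a=load("pics/w1.png");i2,b=load("pics/w2.png");i0,s=load("pics/scene0.png")
for n,im,box in(("w1",i1,(215,300,140,215)),("w2",i2,(140,260,140,240))):
    g=cv2.cvtColor(im,cv2.COLOR_BGR2GRAY)
    x0,x1,y0,y1=box
    print(n,"cols",x0,"step3"); 
    for r in range(y0,y1,4): print(r,' '.join('%3d'%v for v in g[r,x0:x1:4]))
r=tri([(a,(265,178)),(b,(199.6,190))]); print(r,cell(r[0]))
q=(180+480/3.4,140+172/3.4); print("scene ray at z .13:",onz(s,q,.13),cell(onz(s,q,.13)))
```

```text
w1 cols 215 step3
140  34  36  40  39  40  43  53  56  49  40  45  42  45  44  45  48  45  49  51  48  47  45
144  29  39  37  34  35  36  45  40  30  33  32  44  44  47  45  42  45  42  52  45  46  42
148  31  32  34  39  40  81  80  81  79  73  72  81  79  63  61  59  62  53  49  52  55  48
152  29  30  33  39  83 113 125 150 150 151 150 241 240 240 241 240 241 240 240 240 240 240
156  36  33  28  30  78 118 125 152 152 152 151 242 241 241 241 241 241 241 241 242 242 242
160  36  34  33  34  63 149 152 153 153 153 154 185 241 241 241 242 242 242 242 242 243 243
164  40  35  35  40  31  33 108 152 151 152 152 156 140 236 241 241 241 241 241 241 241 241
168  40  36  34  34  33  32  28 140 151 151 153 102  41  90 153 154 154 194 242 241 242 242
172  38  35  35  34  34  31  30  32  56  58  61  43  44  42  58  60  58  59  60 237 242 242
176  36  31  30  34  32  33  28  31  32  66  66  43  35  72  85  66  66  68  64 144 155 194
180  34  33  33  43  33  33  29  30  30  59  65  43  30  80 101  92 108 109  87 144 185 219
184  32  31  31  55  41  31  22  28  29  49  69  51  27  54 103 156 20
[... 3332 characters left out ...]
 62  61  59  60  60  60  60  60  61  58  62  60  60  99 100 103 230 234 235 234
228 122  49  49  47  58  49  40  41  39  41  41  73 131 222 230 230 227 227 227 227 227 226 224 225 218 168 141 173 232 235
232 121  80  47  46  44  48  40  39  40  42  46  74 108 118 232 232 232 232 232 233 233 232 233 231 232 232 226 154 109 232
236 120  85  67  65  62  61  60  61  45  39  77 109 102 131 133 135 137 143 146 152 151 151 152 167 168 169 172 103 144 195
(array([0.58764731, 0.08167795, 0.12721046]), [np.float64(0.0005985968150933219), np.float64(0.0005985968150933197)]) [-0.04012318 -0.14894063  0.12721046]
scene ray at z .13: [0.58752473 0.09051996 0.13      ] [-0.04037837 -0.14010146  0.13      ]
```

Trigger tip ≈ cell (-40, -149, 130) mm, which puts the squeeze point near cell (-30, -176, 117). Hover on the grip's axis, tilted 28°, and look along it.

```bash
python3 -m inch '[0,0,0,-1.6,0,-4.5,1, 0,0,0,-1.6,0,-4.5,1, 0,0.015,0,0,0,-4.4,1, 0,0,-0.163,0,0,0,1, 0,0,-0.163,0,0,0,1, 0,0,-0.163,0,0,0,1, 0,0,0,0,0,0,1, 0,0,0,0,0,0,1]'
python3 - <<'E'
from h import *
im,c=snap("wrist","pics/g1.png"); g=cv2.cvtColor(im,cv2.COLOR_BGR2GRAY)
w=Ro.from_euler('z',YAW)
d=np.array([-.469,0,.883]); S=np.array([-.030,-.176,.1165])
for k in(0,.021,-.045): print(k,proj(c,w.apply(S+d*k)+O).round(0))
u,v=proj(c,w.apply(S+d*.021)+O).astype(int); print(u,v)
for r in range(v-48,v+60,4): print(r,' '.join('%3d'%x for x in g[r,u-60:u+60:4]))
E
```

```text
time_s: 17.58
eef_pos: [0.537, 0.0543, 0.2826]
tcp_rot: [-1.57, -0.487, -0.015]
contact_force: [0.7, -0.1, 0.6]
grip_width: 1.0
0 [318. 149.]
0.021 [318. 152.]
-0.045 [318. 145.]
318 151
103  41  39  41  33  34  38  35 145 146 145 146 145 144 146 147 147 145 146 148 148 147 146 189 237 241 241 241 241 241 241
107  39  38  35  32  34  39  32 138  71  72  72  70  70  71  73  70  71  71  71  73  73  73  71  71 128 238 240 240 238 150
111  36  33  35  34  35  30  34  98  63  66  65  64  65  64  64  66  66  63  64  66  65  64  64  64  65 146 180 189 182 149
115  39  31  32  32  32  34  33  81  65  65  64  64  64  64  66  64  65  66  65  65  64  65  64  65  64 150 148 148 148 150
119  33  33  31  31  35  35  38  64  64  62  64  64  64  64  62  65  64  64  64  65  66  64  64  65  63 139 117 198 185 147
123  31  34  34  31  36  37  35  64  63  64  63  63  63  65  63  64  65  61  63  65  63  63  63  63  65 117 123 134 148 149
127  29  29  34  29  34  38  38  66  74  73  72  71  71  72  71  71  72  80 122 186 103 103 107 108 108 139 197 215 210 211
131  30  31  30  32  35  37  35  64  70  70  
[... 1734 characters left out ...]
  55  57  58  49  43  45  55  52  50  48  50  48  58  60  53 103 115  48  51  50
191  54  54  44  44  48  46  46  78 115  59  53  55  61  52  51  47  45  48  54  48  49  52  54  60  66  72 113  60  47  48
195  50 110 111  92  99  93  93 118 123  97  96  92  96  98  93  96  97  98  97  93  94  94  95  99  96  94 113 102  45  48
199  88 109 123 114 115 115 114 136 148 116 113 113 112 113 114 111 110 111 107 109 110 108 111 116 118 118 128 114  56  45
203 113 127 113 112 110 111 114 114 114 115 116 117 117 114 111 106 109 106 107 109 106 104 104 103 108 114 116 117 109  45
207 109 118 112 115 111 114 111 112 114 117 117 114 115 116 108 107 106 108 106 100 101 110 115 111 103 101 113 129 112  68
```

Looking along the grip: the grip is at cols 301–316, rows 130–160, the trigger at cols 333–350, and the guard's top bar at rows 195–203. The 50 mm overall span matches the text. The axis lies ≈3 mm toward -y and ≈4 mm toward the robot of my guess. Shift onto the axis, advance halfway, check again.

```bash
python3 -m inch '[0,0,0,-2.8,0,-0.2,1, 0,0,0,0,4,0,1, 0,0,0,0,4,0,1, 0,0,0,0,2,0,1, 0,0,0,0,0,0,1, 0,0,0,0,0,0,1]'
python3 - <<'E'
from h import *
im,c=snap("wrist","pics/g2.png"); g=cv2.cvtColor(im,cv2.COLOR_BGR2GRAY)
w=Ro.from_euler('z',YAW)
d=np.array([-.469,0,.883]); S=np.array([-.0335,-.179,.1148])
for k in(0,.021,-.045): print(k,proj(c,w.apply(S+d*k)+O).round(0),[proj(c,w.apply(S+d*k+[0,e,0])+O).round(0)[0] for e in(-.0145,.0325)])
s=telemetry.read_state(); X=Ro.from_euler('xyz',s["tcp_rot"]).as_matrix(); print("S in tool",X.T@(w.apply(S)+O-s["eef_pos"]))
u,v=proj(c,w.apply(S+d*.021)+O).astype(int); print(u,v)
for r in range(v-60,v+80,5): print(r,' '.join('%3d'%x for x in g[r,u-72:u+72:4]))
E
```

```text
time_s: 18.38
eef_pos: [0.5591, 0.0516, 0.181]
tcp_rot: [-1.57, -0.487, -0.016]
contact_force: [0.3, -0.5, 0.8]
grip_width: 0.999
0 [318. 195.] [np.float64(300.0), np.float64(358.0)]
0.021 [318. 202.] [np.float64(298.0), np.float64(361.0)]
-0.045 [318. 182.] [np.float64(302.0), np.float64(352.0)]
S in tool [-0.00041513  0.07500955  0.00050205]
317 202
142  36  35  33  28  32  33  33  32  50  61  63  65  64  64  63  64  65  63  63  64  64  66  64  64  63  64  64  63  63  66  64 119 147 148 146 148
147  33  32  29  28  30  32  37  34  33  62  64  63  63  61  63  62  62  65  64  64  63  65  62  61  64  62  63  60  64  63  60  75 135 117 210 233
152  30  29  34  34  32  35  37  35  42  62  63  63  62  62  61  62  63  62  62  61  62  63  62  62  63  63  62  61  63  63  63  60 113 115 132 182
157  28  29  32  32  30  33  37  35  52  62  65  60  62  64  63  63  63  62  63  61  63  61  64  63  62  63  63  64  63  63  65  62 115 132 143 185
162  33  30  30  32  30  35  35  33  58  64  66  67  66  67  64  68  67  67  67  65  68  65  77  76  87  82  81  81 101 102 103 103 124 205 211 169
167  4
[... 2697 characters left out ...]
 160 139 108 109 110 112 113 114 112 112 111 105 103 138 140 142 140 140 140 141 140 141 143 140 120 109 108
262 110 114 113 112 111 111 110 110 111 111 111 108 109 109 111 109 112 112 112 113 109 110 136 139 140 140 140 141 142 139 140 145 145 109 120 110
267 106 124 111 112 110 109 111 112 111 112 112 110 108 110 111 112 110 110 112 112 114 113 132 141 145 125 133 136 140 139 129 145 148 109 120 110
272 119 109 112 111 116 111 114 115 113 113 112 112 110 109 111 112 111 109 108 107 109 109 125 142 141 128 116 117 117 118 121 135 146 112 109 120
277 119 112 112 111 111 112 113 115 115 111 111 112 111 112 115 111 109 108 109 110 110 109 115 116 111 121 116 113 113 111 116 118 114 116 110 120
```

Matches prediction to about 1 mm on all three axes. Advance the remaining 92 mm.

```bash
python3 -m inch '[0,0,0,0,3,0,1, 0,0,0,0,3,0.05,1, 0,0,0,0,2,0,1, 0,0,0,0,1.2,0,1, 0,0,0,0,0,0,1, 0,0,0,0,0,0,1]';  python3 -m inch '[0,0,0,0,0,0,0.6, 0,0,0,0,0,0,0.6, 0,0,0,0,0,0,0.2, 0,0,0,0,0,0,0.2, 0,0,0,0,0,0,0.2, 0,0,0,0,0,0,0.2]'
```

```text
time_s: 19.18
eef_pos: [0.6016, 0.0512, 0.0997]
tcp_rot: [-1.571, -0.488, -0.016]
contact_force: [-0.1, 0.0, 0.8]
grip_width: 1.0
time_s: 19.92
eef_pos: [0.6019, 0.0501, 0.1009]
tcp_rot: [-1.572, -0.489, -0.017]
contact_force: [-15.1, -4.7, 20.3]
grip_width: 0.3
```

Full squeeze (opening 0.30 ≈ 29 mm). The 25 N push along the grip comes from the pads swinging forward, so I'll compensate by easing the hand back while closing. Repeat.

```bash
python3 -m inch '[0,0,0,0,0,0,0.95, 0,0,0,0,0,0,0.95, 0,0,0,0,0,0,0.95, 0,0,0,0,0,0,0.95, 0,0,0,0,-0.3,0,0.2, 0,0,0,0,-0.4,0,0.2, 0,0,0,0,0,0,0.2, 0,0,0,0,0,0,0.2, 0,0,0,0,0,0,0.2]'; python3 -m inch '[0,0,0,0,0.4,0,0.95, 0,0,0,0,0.3,0,0.95, 0,0,0,0,0,0,0.95, 0,0,0,0,0,0,0.95, 0,0,0,0,-0.4,0,0.2, 0,0,0,0,-0.5,0,0.2, 0,0,0,0,0,0,0.2, 0,0,0,0,0,0,0.2, 0,0,0,0,0,0,0.2]'
```

```text
time_s: 21.05
eef_pos: [0.5979, 0.0496, 0.1065]
tcp_rot: [-1.572, -0.488, -0.017]
contact_force: [-17.4, -5.5, 21.3]
grip_width: 0.283
time_s: 22.18
eef_pos: [0.5967, 0.0494, 0.1082]
tcp_rot: [-1.573, -0.487, -0.017]
contact_force: [-18.2, -5.2, 20.5]
grip_width: 0.278
```

```bash
python3 -m inch '[0,0,0,0,0.4,0,0.95, 0,0,0,0,0.5,0,0.95, 0,0,0,0,0,0,0.95, 0,0,0,0,0,0,0.95, 0,0,0,0,-0.4,0,0.2, 0,0,0,0,-0.5,0,0.2, 0,0,0,0,0,0,0.2, 0,0,0,0,0,0,0.2, 0,0,0,0,0,0,0.2]'; python3 -m inch '[0,0,0,0,0.4,0,0.95, 0,0,0,0,0.5,0,0.95, 0,0,0,0,0,0,0.95, 0,0,0,0,0,0,0.95, 0,0,0,0,-0.4,0,0.2, 0,0,0,0,-0.5,0,0.2, 0,0,0,0,0,0,0.2, 0,0,0,0,0,0,0.2, 0,0,0,0,0,0,0.2]'; python3 -m inch '[0,0,0,0,0.4,0,1, 0,0,0,0,0.3,0,1, 0,0,0,0,0,0,1, 0,0,0,0,0,0,1]'
```

```text
time_s: 23.3
eef_pos: [0.5967, 0.0494, 0.1082]
tcp_rot: [-1.573, -0.487, -0.017]
contact_force: [-17.7, -4.7, 20.5]
grip_width: 0.278
time_s: 24.42
eef_pos: [0.5966, 0.0495, 0.1082]
tcp_rot: [-1.573, -0.487, -0.017]
contact_force: [-19.8, -5.4, 22.3]
grip_width: 0.285
time_s: 24.92
eef_pos: [0.6, 0.0506, 0.1001]
tcp_rot: [-1.571, -0.486, -0.016]
contact_force: [0.7, 0.1, -0.8]
grip_width: 1.0
```

Five squeezes done; two more for margin, then back out along the grip.

```bash
python3 -m inch '[0,0,0,0,-0.4,0,0.2, 0,0,0,0,-0.5,0,0.2, 0,0,0,0,0,0,0.2, 0,0,0,0,0,0,0.2, 0,0,0,0,0,0,0.2, 0,0,0,0,0.4,0,0.95, 0,0,0,0,0.5,0,0.95, 0,0,0,0,0,0,0.95, 0,0,0,0,0,0,0.95]'; python3 -m inch '[0,0,0,0,-0.4,0,0.2, 0,0,0,0,-0.5,0,0.2, 0,0,0,0,0,0,0.2, 0,0,0,0,0,0,0.2, 0,0,0,0,0,0,0.2, 0,0,0,0,0.4,0,1, 0,0,0,0,0,0,1, 0,0,0,0,0,0,1, 0,0,0,0,0,0,1]'; python3 -m inch '[0,0,0,0,-2,0,1, 0,0,0,0,-4,0,1, 0,0,0,0,-5,0,1, 0,0,0,0,-5,0,1, 0,0,0.16,0,-4,0,1, 0,0,0.165,0,0,0,1, 0,0,0.163,0,0,3,1, 0,-0.015,0,0,0,5,1, 0,0,0,0,0,5,1, 0,0,0,0,0,0,1]'; python3 -m inch '[0,0,0,0,0,0,1,0,0,0,0,0,0,1]'
python3 - <<'E'
from h import *
im,c=snap("wrist","pics/f1.png"); g=cv2.cvtColor(im,cv2.COLOR_BGR2GRAY).astype(int)
w=Ro.from_euler('z',YAW)
d=((g<150)&(g>30)).astype(np.uint8)
P=[proj(c,w.apply(p)+O) for p in[(-.05,-.07,.03),(.05,.065,.03)]]; x0,y0=np.min(P,0).astype(int);x1,y1=np.max(P,0).astype(int)
n,l,s,ce=cv2.connectedComponentsWithStats(d[y0:y1,x0:x1])
for k in range(1,n):
    if 12<s[k,4]<90 and abs(s[k,2]-s[k,3])<4: p=ce[k]+[x0,y0]; print("screw",p.round(1),s[k,4],cell(onz(c,p,.03)).round(4))
for x in(-.015,0,.015):
    pr=[]
    for y in np.arange(-.125,-.044,.002):
        u,v=np.round(proj(c,w.apply((x,y,.043))+O)).astype(int); pr.append((round(1000*y),int(g[v,u])))
    print(x,pr)
E
```

```text
time_s: 26.05
eef_pos: [0.5999, 0.0505, 0.0999]
tcp_rot: [-1.571, -0.486, -0.017]
contact_force: [0.2, -0.5, -0.4]
grip_width: 0.95
time_s: 27.18
eef_pos: [0.5977, 0.0506, 0.1046]
tcp_rot: [-1.571, -0.486, -0.016]
contact_force: [-0.5, -0.1, -0.3]
grip_width: 1.001
time_s: 28.42
eef_pos: [0.5047, 0.1869, 0.281]
tcp_rot: [-1.569, 0.003, 0.005]
contact_force: [0.3, -1.1, -0.5]
grip_width: 0.997
time_s: 28.68
eef_pos: [0.506, 0.181, 0.2816]
tcp_rot: [-1.571, 0.001, -0.003]
contact_force: [0.2, -0.2, -0.3]
grip_width: 1.001
screw [318.2 225.9] 23 [-0.03   -0.0486  0.03  ]
screw [380.  226.2] 23 [-0.0307  0.0398  0.03  ]
screw [317.9 263.9] 22 [ 0.0301 -0.0483  0.03  ]
screw [377.1 264.6] 19 [0.0301 0.0395 0.03  ]
-0.015 [(-125, 133), (-123, 132), (-121, 131), (-119, 130), (-117, 134), (-115, 133), (-113, 132), (-111, 134), (-109, 132), (-107, 133), (-105, 131), (-103, 130), (-101, 131), (-99, 131), (-97, 143), (-95, 168), (-93, 174), (-91, 150), (-89, 189), (-87, 213), (-85, 216), (-83, 187), (-81, 200), (-79, 208), (-77, 209), (-75, 209), (-73, 159), (-71, 181), (-69, 218), (-67, 224), 
[... 447 characters left out ...]
(-75, 151), (-73, 150), (-71, 182), (-69, 219), (-67, 222), (-65, 223), (-63, 145), (-61, 91), (-59, 235), (-57, 242), (-55, 241), (-53, 241), (-51, 241), (-49, 241), (-47, 241), (-45, 241)]
0.015 [(-125, 90), (-123, 186), (-121, 227), (-119, 237), (-117, 228), (-115, 229), (-113, 234), (-111, 221), (-109, 229), (-107, 237), (-105, 240), (-103, 240), (-101, 240), (-99, 240), (-97, 240), (-95, 238), (-93, 239), (-91, 234), (-89, 212), (-87, 216), (-85, 219), (-83, 197), (-81, 223), (-79, 237), (-77, 237), (-75, 238), (-73, 216), (-71, 196), (-69, 218), (-67, 220), (-65, 222), (-63, 131), (-61, 86), (-59, 235), (-57, 241), (-55, 240), (-53, 240), (-51, 240), (-49, 241), (-47, 241), (-45, 240)]
```

The cover has been pushed home (screws moved +1.7 mm to y ≈ 0), flat, and the pad's dark face is on its end at -61. Compare the plate-to-pad gap with the start to get the spring's compression.

Run:
```python
from h import *
w=Ro.from_euler('z',YAW)
for fn in("w2","f1"):
    im,c=load(f"pics/{fn}.png"); g=cv2.cvtColor(im,cv2.COLOR_BGR2GRAY)
    for x in(-.008,.008,.015):
        print(fn,x,' '.join(f"{1000*y:.0f}:{cv2.getRectSubPix(g,(1,1),tuple(map(float,proj(c,w.apply((x,y,.043))+O))))[0,0]}" for y in np.arange(-.124,-.056,.0015)))
im,c=snap("wrist"); g=cv2.cvtColor(im,cv2.COLOR_BGR2GRAY)
S=np.array([-.0335,-.179,.1148])+.019*np.array([-.469,0,.883])
print("tip row",' '.join(f"{1000*e:.0f}:{cv2.getRectSubPix(g,(1,1),tuple(map(float,proj(c,w.apply(S+[0,e,0])+O))))[0,0]}" for e in np.arange(-.024,.05,.002)))
s=telemetry.read_state(); print(s["time_s"],s["contact_force"])
```

```text
w2 -0.008 -124:201 -122:200 -121:194 -120:197 -118:203 -116:205 -115:202 -113:172 -112:133 -110:142 -109:198 -107:231 -106:233 -104:233 -103:233 -101:234 -100:233 -98:216 -97:164 -95:143 -94:166 -92:196 -91:209 -89:214 -88:216 -86:197 -85:122 -83:56 -82:72 -80:177 -79:236 -77:238 -76:237 -74:237 -73:239 -71:229 -70:188 -68:194 -67:232 -65:238 -64:224 -62:226 -61:237 -59:237 -58:237 -56:237
w2 0.008 -124:205 -122:187 -121:169 -120:197 -118:206 -116:208 -115:198 -113:157 -112:145 -110:164 -109:173 -107:172 -106:173 -104:173 -103:172 -101:172 -100:172 -98:171 -97:162 -95:146 -94:172 -92:200 -91:208 -89:213 -88:214 -86:193 -85:131 -83:63 -82:80 -80:173 -79:228 -77:236 -76:235 -74:235 -73:235 -71:234 -70:216 -68:212 -67:234 -65:237 -64:225 -62:221 -61:233 -59:236 -58:236 -56:236
w2 0.015 -124:64 -122:84 -121:148 -120:198 -118:207 -116:209 -115:199 -113:159 -112:145 -110:195 -109:227 -107:230 -106:231 -104:231 -103:231 -101:231 -100:231 -98:231 -97:232 -95:226 -94:196 -92:198 -91:207 -89:213 -88:215 -86:202 -85:142 -83:66 -82:92 -80:188 -79:232 -77:235 -76:235 -74:235 -73:235 -71:233 -70:2
[... 844 characters left out ...]
183 -58:237 -56:241
f1 0.015 -124:115 -122:194 -121:230 -120:237 -118:235 -116:229 -115:231 -113:233 -112:229 -110:223 -109:228 -107:235 -106:239 -104:240 -103:240 -101:240 -100:240 -98:240 -97:240 -95:239 -94:239 -92:239 -91:230 -89:213 -88:213 -86:217 -85:216 -83:207 -82:214 -80:233 -79:238 -77:239 -76:239 -74:238 -73:223 -71:202 -70:207 -68:217 -67:220 -65:222 -64:203 -62:126 -61:101 -59:183 -58:237 -56:240
tip row -24:30 -22:30 -20:33 -18:32 -16:31 -14:34 -12:36 -10:33 -8:32 -6:29 -4:30 -2:31 0:28 2:35 4:49 6:51 8:50 10:50 12:52 14:51 16:36 18:34 20:54 22:40 24:32 26:38 28:43 30:41 32:32 34:34 36:32 38:53 40:72 42:81 44:101 46:101 48:94 50:158
28.775 [-0.61054167 -0.17622043 -0.30042531]
```

The gap was 18 mm and is now 11 mm, so the pad is pressed back ≈7 mm. The trigger's outer edge at ≈36 mm means it is let go. Hand in.

```bash
python3 -c "
from station import job; print(job.close_job())"
```

```text
the job is handed in; nothing more can be done
None
```

The press cell is closed and clamped, and I handed the job in after about 29 s of the 72 s allowed; no verdict was reported.

I gripped the cover by its handle, hooked the tongue under the lip at about 0.16 rad and swung it down flat. After letting go I squeezed the trigger seven times, coming in along the grip at 28°, then withdrew.

**Last checks:**
- **Cover:** it lies flat, with slab edges and all four screws within about a pixel of a flat pose. The clamp pushed it home about 1.7 mm, so its origin is now at y ≈ 0.
- **Pad:** the dark face is on the cover's end. The plate-to-pad gap went from about 18 mm to 11 mm, so the pad is pressed back about 7 mm. At 1.5 N/mm that is roughly 10 N, inferred and not measured.
- **Trigger and hand:** the trigger's outer edge is back at about 36 mm, so it is let go. The hand is clear, with the force reading near zero.

**What disagreed or was not checked:**
- Each squeeze pushed the hand back along the grip with 25–30 N, and easing the hand back did not remove it.
- While seating the cover I saw a side force of about 7 N, which was gone after release.
- One triangulation of the bar's height failed, so I used the text's heights there and confirmed them by contact.
- I did not re-measure the tape roll, timer or carton. The planned path stayed well away from them.

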